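# Change the detergent cartridges on a dosing rack

## Robot

A 6-joint arm with a two-finger parallel gripper is mounted at the origin on the work surface. World frame = base frame: x ahead of the robot, y to its left, z up, the work surface at z = 0. Lengths are in m, angles in rad, forces in N, time in s.
With the tool pointing down it reaches from about 0.35 to 0.775 m from the base axis. Payload 7.3 kg.
Tool frame: the origin (TCP) lies on the mounting face of the last link; the fingertips stand 178 mm ahead of it and the grasp point (between the pads) lies 159 mm ahead of it; z points along the fingers, y is the line along which they close (so a half turn about z gives the same grasp; the last joint's range is limited). The gripper opens to 92 mm and grips with 3 to 60 N. Pads are 19 mm wide; open, the fingers measure 130 mm over their backs; the gripper's body (75 mm by 190 mm) begins 47 mm behind the grasp point.
Start: joints at [1.112, 0.342, 1.524, -0, 1.275, -0.146], TCP at [0.162, 0.5, 0.405] pointing down, gripper open.
Joint ranges: [-2.53, 2.53], [-0.77, 2.02], [0.04, 2.7], [-1, 4.14], [0.28, 2.66], [-3.11, 3.11]. Speed limits (rad/s): [2.57, 2.57, 3.14, 3.14, 3.14, 3.14].

## Interface

Orientations are given as [roll, pitch, yaw] about the fixed x, y, z axes, in that order (R = Rz(yaw) Ry(pitch) Rx(roll)).
In Python, from rig import robot gives the robot as it stands.
- The arm moves only by the shell command python3 -m inch 'ROWS'. ROWS is JSON, a list of rows, each a list of 5 numbers: the finger opening in m, from 0 to 0.0918, then the shift along the tool's x, y, z in m, then the turn about the tool's z in units of 6 degrees (1.0 is 6 degrees). A call has 1 to 10 rows; each row shifts and turns the commanded pose from where the row before left it, along the tool's axes as they then stand; what a row does not reach is not made up. A row lasts 1/10 s, in which the tool goes at most 50 mm and 8.59 degrees, less where a joint would pass 70% of its speed; a pose out of reach is approached as far as the arm can. A call is refused whole if a number of a shift passes 0.05 or a number of a turn 1, either way. A call with a gripper value outside its range is refused whole. The fingers move at their own pace and stop on an object; the grip force is fixed at half the most. Time passes only in rows, so rows that do not move let the fingers close. It gives the time, the measured TCP pose, the force, the opening and the grip force at its end, in the units of the state.
- robot.state(): the state, without advancing time (a new reading comes with each control period).
- robot.capture(name): name is "side" or "top" or "wrist"; returns a dict with "color" (420x560x3 uint8, red, green, blue), "depth" (420x560 float32, m along the optical axis (not along the pixel's ray), 0 where there is no reading), "intrinsics" (3x3 intrinsics, pixels), "R" (3x3) and "t" (3): a world point X has camera coordinates R X + t. Camera axes: x right, y down, z forward; pixel columns grow to the right and rows downward; lengths in m; the calibration is good to about 2 mm. The wrist camera is an equidistant fisheye: a pixel r from the principal point sees the ray r / f radians off the axis. A picture is of the moment at which its call begins.
- robot.close_job(): hands the job in; it is judged then, once.
The state is a dict: "t": time; "qpos": joint angles; "joint_velocities": joint speeds; "effort": joint torques, N m; "position": TCP position; "tool_rot": TCP orientation; "wrist_force": force on the tool from outside, world axes, zero at the start; "moment": the same for the moment, N m; "grip_width": finger opening in m; "grip_force": force on a finger pad.
Only numpy, scipy, OpenCV 4.12 (cv2) and the standard library are available. Lean on these libraries where they do the work, as an engineer would, in place of code of your own. Each camera call takes 0.05 s, during which the arm holds its last target. There are 200 camera calls.

## Task

Fit the white detergent cartridges to the dosing rack. First swing the black isolator handle to off so that its padlock hole lines up with the fixed hole on its box, then, with all bays still empty, hold the bleed canister upright on the round sprung pad of the relief valve and press it fully down for a second, and afterwards stand the canister on the round rubber mat. After venting, load every cartridge, nozzle towards the outlet block, into a bay of its own: push the bay's spring gate back with the cartridge's rear end, lower it flat on the bay floor and let the gate close on it so that it is held between gate and outlet block; leave the handle at off and do not disturb the other things on the table.

Things in the scene. Friction and masses are not known exactly. Their poses are not given: they have to be found in the camera images.
- bay1 (a point): Right-hand bay (lowest y) of the fixed dosing rack: steel base 214 x 300 x 20 mm, three equal parallel bays 95 mm apart, open on top. Point: where the centre of a cartridge's white block lies when seated, 22 mm above the bay floor (the top of the base). x axis runs along the bay from the spring gate to the grey outlet block, z up.
- bay2 (a point): Same point of the middle bay. In each bay the outlet block is a low wall across the +x end: near face 70 mm along +x from the point, top 28 mm above the bay floor. Guide stubs 14 mm high flank the bay (inner faces 52 mm apart), 23 to 41 mm along +x and 25 to 35 mm along -x; the middle is free for fingers.
- bay3 (a point): Same point of the left-hand bay. A cartridge goes in held level with its underside 30 mm or more above the bay floor (over the outlet block): its back end pushes the gate plate back, then it is lowered and eased forward to the outlet block. Pressed straight down it does not open the gate.
- gate1 (a joint): Spring gate of bay1: upright aluminium plate 44 mm wide, 8 mm thick, from 2 to 62 mm above the bay floor, across the bay's -x end. Value in m: 0 closed, up to 0.030 as it is pushed back along the bay's -x. Closed, its face is 38 mm along -x from the bay point, 12 mm too near for a cartridge; 0.012 with one seated.
- gate2 (a joint): The same for bay2. The spring of each gate pushes with 3 N closed, 6.6 N at 0.012 and 9 N at 0.020.
- gate3 (a joint): The same for bay3.
- handle (a joint): Black isolator handle, turning flat about a vertical axis on top of a grey box 120 x 120 x 60 mm. Value in rad: 0 = on (the arm points along the box's -x), grows clockwise seen from above; off, with the hasp holes in line, is 1.57; the stop is beyond that, at 1.85. It stays where it is left (about 0.12 N m of friction).
- pivot (a point): Point on the axis of the isolator handle, 80 mm above the table; x axis is the isolator box's own x.
- handle_grip (a point): Centre line of the upright paddle at the end of the isolator handle, 78 mm from the axis, 100 mm above the table. The paddle is 34 mm long (along this point's x axis, which runs along the arm towards the pivot), 18 mm thick (y, the direction of swing), its top is 112 mm and its underside 77 mm above the table.
- hasp_moving (a point): Centre of the padlock hole (11 mm) in the steel eye on the handle's tail, 55 mm from the axis, opposite the paddle.
- hasp_fixed (a point): Centre of the padlock hole (11 mm) in the fixed steel eye on the isolator box, 55 mm from the axis; the moving eye comes to lie straight above it when the handle is off.
- pad_rest (a point): Centre of the top of the relief valve's round black pad when it is up, 53 mm above the table. The pad is 86 mm across, on a fixed steel block 110 x 110 x 35 mm.
- pad (a joint): Sprung pad of the relief valve: 0 up, 0.012 m fully down. Needs 4.5 N to start and 10.5 N at the bottom stop; the canister's weight alone does not depress it fully.
- mat_top (a point): Centre of the top of the round black rubber mat, 124 mm across and 4 mm thick, fixed on the table.
- canister_mid (a point): Bleed canister, centre half-way up (48 mm above its underside), z axis up: steel, foot 80 mm across and 48 mm high, shoulder narrowing to a neck 40 mm across from 58 to 96 mm above the underside (grasp it there). About 250 g.
- cart1_mid (a point): Cartridge, centre of its white block, 22 mm above its underside: a plastic block 100 mm long (x), 42 mm wide (y), 44 mm high, with a grey nozzle 24 mm across sticking 20 mm out of its +x end (whole length 120 mm; nozzle tip 70 mm ahead of this point). About 200 g. Two or three cartridges are present; an absent one reads None.
- cart2_mid (a point): Another cartridge, the same as cart1.
- cart3_mid (a point): Another cartridge, the same as cart1.
- soy1: A brown bottle, not part of the job; origin at its underside.
- soy2: A second brown bottle, not part of the job; origin at its underside.
- jar1: A glass jar, not part of the job; origin at its underside.
- can1: A food can, not part of the job; origin at its underside.
- bowl1: A steel bowl, not part of the job; origin at its underside.
- brush1: A hand brush, not part of the job; origin at its underside.
Things that resemble listed ones, but are neither listed nor needed, are in the scene too. What is shaped like the part that bears handle but red is not meant.

How it is judged:
By the outcome, as a careful person would: the job done as asked, in the order asked, and still so for the second after the job is handed in, with the robot touching nothing.
Of cart1, cart2, cart3 only 2 to 3 are there at a start; the rules pass over those that are not, and their reading is None.
At some moment in a run one of cart1, cart2, cart3, canister may be knocked a few centimetres aside while the robot is not near it.
It also fails if it takes over 210 s, if anything falls off the work surface, if the arm or the gripper's body presses on something with over 40 N, if the wrist force passes 120 N, or if a joint passes its speed limit or range.

## Working session

There is one attempt and no reset: what is moved stays moved. The work goes in short steps, Python scripts to look and compute and a shell command to move; the robot and the scene stay as the last step left them, time stands still between calls to the robot, and variables do not carry over. Pictures are saved under pics/ and viewed, at most 14 in all, crops included, and the job is handed in when it is done.

```bash
ls; mkdir -p pics
python3 - <<'E'
from rig import robot
import cv2,numpy as np
s=robot.state();print(s)
for n in("top","side"):
    c=robot.capture(n);np.savez("pics/"+n+"0.npz",**c)
    cv2.imwrite(f"pics/{n}0.png",cv2.resize(c["color"][:,:,::-1],(800,600)))
    print(n,c["intrinsics"],c["R"],c["t"])
E
```

```text
pics
{'t': 0.0, 'qpos': array([ 1.11201729e+00,  3.42707072e-01,  1.52500242e+00, -2.80115471e-05,
        1.27539395e+00, -1.46004975e-01]), 'joint_velocities': array([ 0.00049985, -0.00051523, -0.00117319,  0.00092206,  0.00186155,
        0.00101646]), 'effort': array([-1.64331424e-03, -4.31237018e+01, -2.44217223e+01,  7.15607777e-02,
        5.60554233e-02, -1.31477846e-04]), 'position': array([0.16146716, 0.49941256, 0.40405798]), 'tool_rot': array([-3.14009404e+00, -1.93298977e-04,  2.82882662e+00]), 'wrist_force': array([-0.40450716, -0.0086446 , -0.61138109]), 'moment': array([-0.0187913 , -0.00403782, -0.01963421]), 'grip_force': 0.0, 'grip_width': 0.09200982033146841}
top [[496.3689369    0.         283.40648281]
 [  0.         496.3689369  210.81010281]
 [  0.           0.           1.        ]] [[ 2.00853518e-02 -9.99797798e-01 -9.70300471e-04]
 [-9.84718344e-01 -1.96144734e-02 -1.73046398e-01]
 [ 1.72992376e-01  4.43117045e-03 -9.84913196e-01]] [-0.09236102  0.53571015  1.76765348]
side [[429.25710503   0.         277.91302529]
 [  0.         429.25710503 208.36783755]
 [  0.           0.           1.        ]] [[ 0.96465203 -0.26310302  0.014942  ]
 [-0.16416648 -0.64432573 -0.74692283]
 [ 0.20614517  0.71806765 -0.66474282]] [-0.55846192  0.10654461  1.25841629]
```

View pics/top0.png

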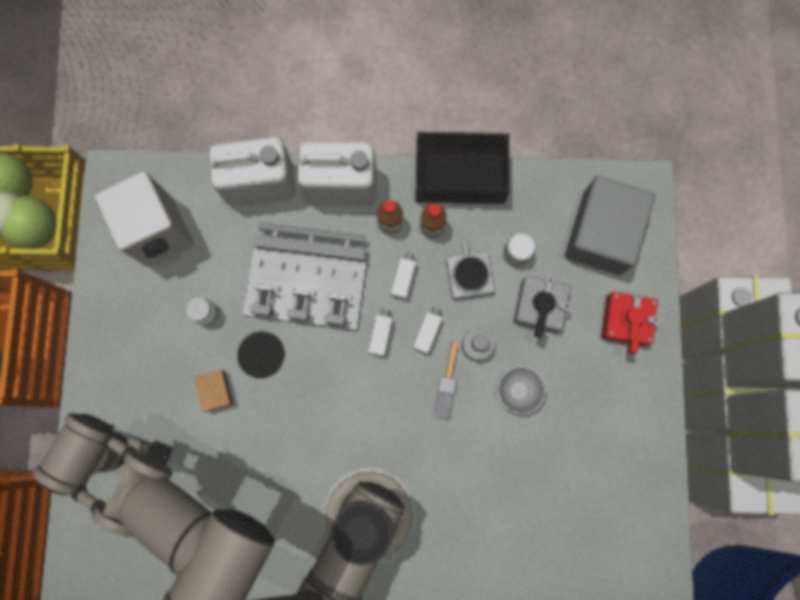

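View pics/side0.png

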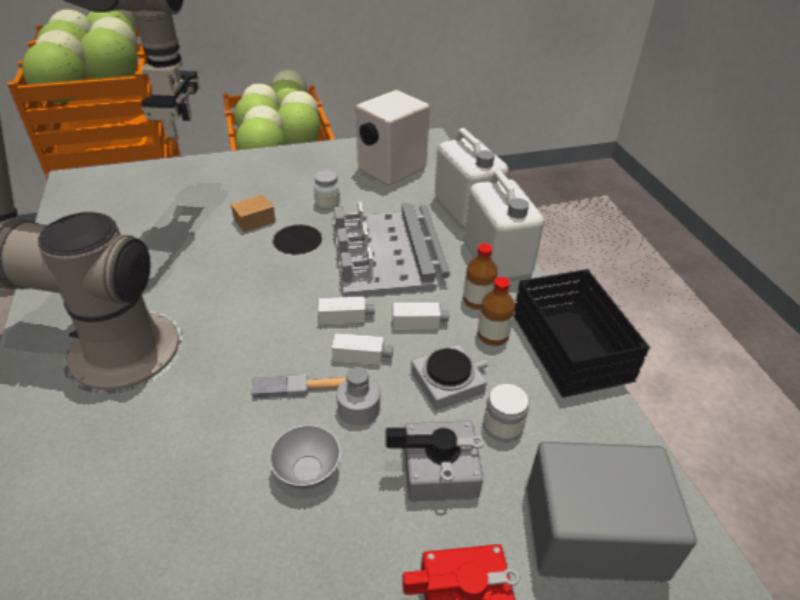

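The top view (800x600) shows three white cartridges at about (404,277), (381,334) and (429,331). The rack is at (305,290), the mat at (261,354) and the relief valve pad at (471,273). The isolator is at (543,305), its arm pointing at -x, with the canister at (479,345). The side view shows the same layout, with the red decoy isolator separate from the grey one.

```bash
cat > h.py <<'E'
import numpy as np,cv2
from scipy.spatial.transform import Rotation as Ro
def cloud(c):
    d=c["depth"];K=c["intrinsics"];v,u=np.mgrid[:d.shape[0],:d.shape[1]]
    P=np.stack([(u-K[0,2])/K[0,0]*d,(v-K[1,2])/K[1,1]*d,d],-1)
    return (P-c["t"])@c["R"]
def ray(c,u,v,z):
    "top/side pixel (420x560) onto plane z"
    K=c["intrinsics"];r=np.array([(u-K[0,2])/K[0,0],(v-K[1,2])/K[1,1],1])@c["R"];o=-c["R"].T@c["t"]
    return o+r*(z-o[2])/r[2]
def rayw(c,u,v,z):
    "fisheye wrist"
    K=c["intrinsics"];p=np.array([(u-K[0,2])/K[0,0],(v-K[1,2])/K[1,1]]);th=np.hypot(*p)
    d=np.array([*(p/max(th,1e-9)*np.sin(th)),np.cos(th)])@c["R"];o=-c["R"].T@c["t"]
    return o+d*(z-o[2])/d[2]
def rect(P):
    "centre, size, angle of min-area rect of xy points"
    r=cv2.minAreaRect((P[:,:2]*1000).astype(np.float32));return np.round(r[0],1),np.round(r[1],1),round(r[2],1)
E
python3 - <<'E'
from h import *
c=dict(np.load("pics/top0.npz"));W=cloud(c);col=c["color"].astype(int);hsv=cv2.cvtColor(c["color"],cv2.COLOR_RGB2HSV)
S=560/800
def reg(name,cx,cy,r,f):
    x,y,r=cx*S,cy*S,r*S;m=np.zeros((420,560),bool);m[int(y-r):int(y+r),int(x-r):int(x+r)]=1
    m&=f
    n,l,st,_=cv2.connectedComponentsWithStats(m.astype(np.uint8));
    if n<2: print(name,"none");return
    i=1+np.argmax(st[1:,4]);P=W[l==i];print(name,len(P),"med",np.round(np.median(P,0)*1000),"rect",*rect(P))
Z=W[...,2];val=hsv[...,2];sat=hsv[...,1]
print("table z",np.median(Z[280:300,300:320]))
for i,(x,y) in enumerate([(404,277),(381,334),(429,331)]): reg(f"cart{i}",x,y,38,(abs(Z-.044)<.012)&(val>195)); 
for i,(x,y) in enumerate([(404,277),(381,334),(429,331)]): reg(f"cartnoz{i}",x,y,38,(abs(Z-.044)<.03)&(Z>.018)); 
reg("canister neck",479,342,25,Z>.085); reg("canister",479,342,30,Z>.03)
reg("pad",471,273,30,(val<60)&(Z>.04)); reg("valve block",471,275,45,(Z>.028))
reg("mat",261,354,40,val<60); reg("box",543,305,45,(Z>.05)&(Z<.07)); reg("arm",543,310,45,(Z>.07)&(val<80)); reg("paddle",541,328,30,(Z>.1)&(val<80))
reg("rack",305,290,75,(Z>.012)&(Z<.028)); reg("outlet",310,243,70,(Z>.04)&(Z<.06))
reg("gates",300,300,60,(Z>.07))
x=[540,305]
im=cv2.resize(c["color"][130:290,160:420,::-1],(800,492),interpolation=cv2.INTER_CUBIC);cv2.imwrite("pics/crop1.png",im)
E
```

```text
table z 0.0034935185448886153
cart0 193 med [601. -75.  45.] rect [601.2 -74.3] [31.3 86.5] 75.9
cart1 206 med [452. -19.  44.] rect [452.1 -18.9] [31.8 89.2] 79.5
cart2 209 med [ 460. -139.   44.] rect [ 460.6 -139. ] [32.3 87.3] 69.7
cartnoz0 341 med [604. -76.  43.] rect [611.8 -77.2] [ 42.1 122.6] 76.4
cartnoz1 358 med [455. -21.  43.] rect [462.  -21.3] [ 41.9 119.8] 79.0
cartnoz2 348 med [ 465. -140.   43.] rect [ 470.7 -143.1] [ 41.4 120.1] 69.2
canister neck 102 med [ 433. -269.   96.] rect [ 433.7 -268.9] [36.2 40.2] 89.1
canister 388 med [ 429. -266.   54.] rect [ 349.7 -186.5] [ 76.3 315.5] 45.2
pad 335 med [ 612. -248.   53.] rect [ 431.1 -192.4] [ 74.  457.2] 72.9
valve block 834 med [ 612. -248.   45.] rect [ 445.8 -210.3] [135.8 487.1] 77.1
mat 719 med [398. 290.   3.] rect [345.4 119.1] [471.  109.3] 72.8
box 444 med [ 548. -399.   60.] rect [ 547.4 -401. ] [ 57.5 120.6] 76.1
arm 240 med [ 518. -422.   93.] rect [ 370.  -287.7] [ 78.8 486.2] 45.7
paddle 54 med [ 464. -414.  110.] rect [ 465.4 -413.8] [18.5 33.9] 76.6
rack 2851 med [591. 172.  20.] rect [581.8 180.9] [302.1 199.4] 84.2
outlet 835 med [683. 171.  47.] rect [694.  169.1] [290.3  65.9] 83.7
gates 36 med [507. 283.  72.] rect [506.9 281.6] [46.2 20.8] 80.8
```

View pics/crop1.png

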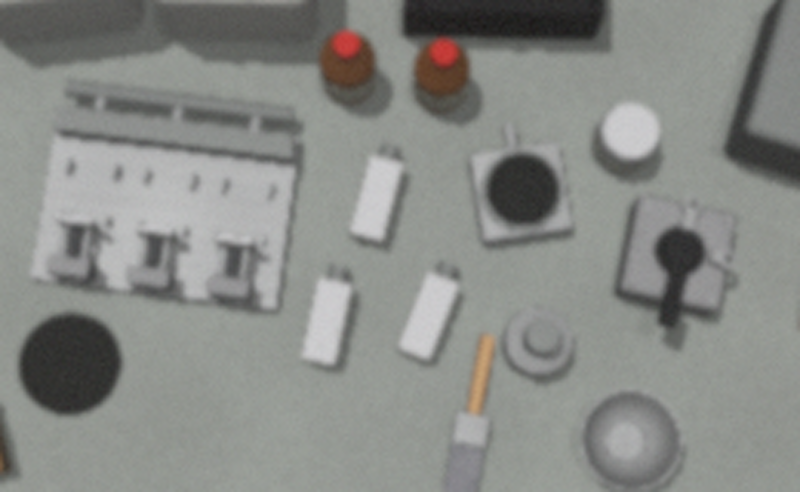

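The crop shows the nozzles pointing up the image (+x), and each bay's outlet block at the top with its gate at the bottom. I'll move over the rack for a closer look with the wrist camera.

```bash
python3 -m inch '[[0.09,-0.035,-0.02,0,0.4],[0.09,-0.035,-0.02,0,0.4],[0.09,-0.035,-0.02,0,0],[0.09,-0.035,-0.02,0,0],[0.09,-0.035,-0.02,0,0],[0.09,-0.035,-0.02,0,0],[0.09,-0.035,-0.02,0,0],[0.09,-0.035,-0.02,0,0],[0.09,-0.035,-0.02,0,0],[0.09,-0.035,-0.02,0,0]]'
python3 - <<'E'
from h import *
from rig import robot
c=robot.capture("wrist");np.savez("pics/w1.npz",**c);cv2.imwrite("pics/w1.png",cv2.resize(c["color"][:,:,::-1],(800,600)))
print(c["intrinsics"],c["R"],-c["R"].T@c["t"]);s=robot.state();print(s["position"],s["tool_rot"],s["t"])
c=dict(np.load("pics/top0.npz"));W=cloud(c)
def P(x,y): u,v=int(160+x*260/800),int(130+y*160/492);return np.round(1000*np.median(W[v-1:v+2,u-1:u+2].reshape(-1,3),0))
for n,x,y in [("pivot",680,250),("jar",630,130),("soy1",346,44),("soy2",443,50),("bowl",632,440),("boxcorner TL",638,200),("TR",735,212),("BR",718,312),("BL",620,300),("eye",692,205),("eye2",725,262),("vBL",487,242),("vBR",572,233),("vTL",472,155),("vTR",560,147)]: print(n,P(x,y))
E
```

```text
t: 1.1
position: [0.4117, 0.1816, 0.4046]
tool_rot: [-3.141, -0.0, 2.745]
wrist_force: [0.6, 1.7, -0.3]
grip_width: 0.0904
grip_force: 0.0
[[325.1922621    0.         283.44909217]
 [  0.         325.1922621  208.07316083]
 [  0.           0.           1.        ]] [[ 3.85971765e-01  9.22510594e-01  3.65014244e-05]
 [ 8.76849803e-01 -3.66879914e-01  3.10698489e-01]
 [ 2.86636039e-01 -1.19888838e-01 -9.50508521e-01]] [0.3340955  0.21279283 0.38501073]
[0.414756   0.17817982 0.40452841] [-3.13991331e+00  3.11679219e-03  2.74247050e+00] 1.15
pivot [ 536. -430.   90.]
jar [ 679. -372.   83.]
soy1 [757. -37. 149.]
soy2 [ 754. -147.  150.]
bowl [ 320. -386.    2.]
boxcorner TL [ 600. -386.   58.]
TR [ 603. -512.    0.]
BR [ 474. -490.   -2.]
BL [ 490. -372.    2.]
eye [ 596. -448.   65.]
eye2 [ 525. -483.   71.]
vBL [ 555. -210.   28.]
vBR [ 570. -312.    1.]
vTL [ 662. -190.    2.]
vTR [ 678. -300.   10.]
```

View pics/w1.png

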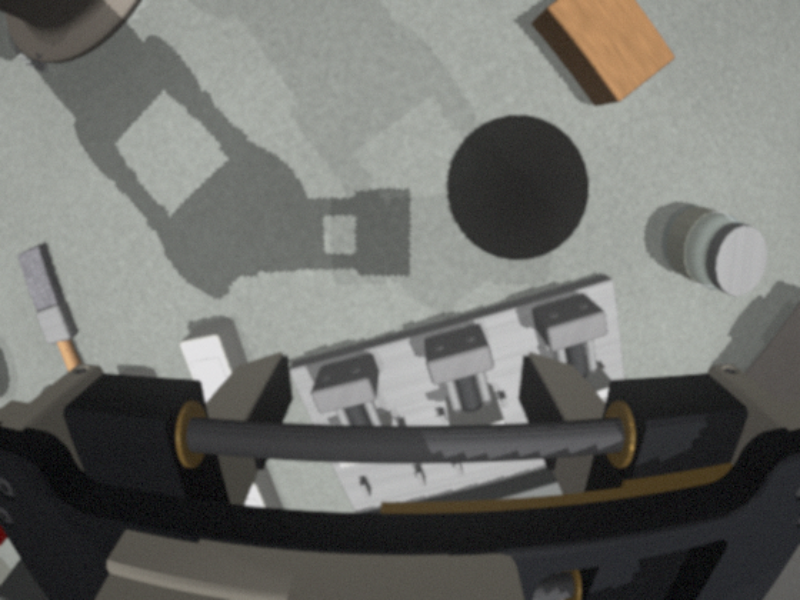

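The wrist camera sits on the tool's +x side and sees the mat at (518,187) and the gate housings at (345,375), (458,350) and (568,320), while the gripper hides the rest of the rack. I'll go further out so the whole rack is in view.

```bash
python3 -m inch '[[0.09,-0.04,0.016,0,0],[0.09,-0.04,0.016,0,0],[0.09,-0.04,0.016,0,0],[0.09,-0.04,0.016,0,0],[0.09,-0.03,0.016,0,0],[0.09,0,0,0,0],[0.09,0,0,0,0]]'
cat >> h.py <<'E'
def wcloud(c):
    d=c["depth"];K=c["intrinsics"];v,u=np.mgrid[:d.shape[0],:d.shape[1]]
    a=(u-K[0,2])/K[0,0];b=(v-K[1,2])/K[1,1];th=np.maximum(np.hypot(a,b),1e-9);k=np.tan(th)/th*d
    return (np.stack([a*k,b*k,d],-1)-c["t"])@c["R"]
E
python3 - <<'E'
from h import *
from rig import robot
c=robot.capture("wrist");np.savez("pics/w2.npz",**c);cv2.imwrite("pics/w2.png",cv2.resize(c["color"][:,:,::-1],(800,600)))
s=robot.state();print(s["position"],s["tool_rot"],s["t"])
W=wcloud(c);ok=(c["depth"]>.15);P=W[ok]
th=np.radians(-5.8);e=np.array([np.cos(th),np.sin(th)]);n=np.array([-e[1],e[0]])
o=np.array([.5818,.1809]);Q=np.c_[(P[:,:2]-o)@e,(P[:,:2]-o)@n,P[:,2]]*1000
near=(abs(Q[:,0])<140)&(abs(Q[:,1])<165)
b=Q[near]
for lo,hi in [(14,26),(30,37),(44,52),(70,78),(78,90)]:
    k=b[(b[:,2]>lo)&(b[:,2]<hi)]
    print(lo,hi,len(k),"x pct",np.round(np.percentile(k[:,0],[0.5,5,50,95,99.5])) ,"y",np.round(np.percentile(k[:,1],[.5,50,99.5])))
for yb in(-95,0,95):
    k=b[(abs(b[:,1]-yb)<18)]
    h=[(x,int(np.percentile(k[(k[:,0]>=x)&(k[:,0]<x+5),2],80))) for x in range(-120,120,5) if ((k[:,0]>=x)&(k[:,0]<x+5)).sum()>5];print(yb,h)
E
```

```text
t: 1.85
position: [0.6171, 0.1836, 0.4033]
tool_rot: [-3.14, -0.002, 2.745]
wrist_force: [-0.0, -0.4, 0.4]
grip_width: 0.0902
grip_force: 0.0
[0.6165015  0.18370222 0.40399273] [-3.14061978e+00 -1.86873588e-03  2.74521756e+00] 1.9
14 26 30115 x pct [-98. -82.   5.  74.  80.] y [-147.   12.  149.]
30 37 1722 x pct [-93. -75.  49. 126. 127.] y [-136.    6.  140.]
44 52 7059 x pct [-85. -43.  95. 136. 139.] y [-126.   13.  142.]
70 78 1843 x pct [-97. -95. -86. -77. -32.] y [-116.    2.  118.]
78 90 1128 x pct [-37. -36. -33. -29. -28.] y [-115.    4.  117.]
-95 [(-120, 1), (-115, 0), (-110, 0), (-105, 1), (-100, 70), (-95, 71), (-90, 71), (-85, 71), (-80, 70), (-75, 54), (-70, 57), (-65, 57), (-60, 56), (-55, 57), (-50, 56), (-45, 57), (-40, 82), (-35, 83), (-30, 82), (-25, 21), (-20, 21), (-15, 21), (-10, 21), (-5, 21), (0, 21), (5, 21), (10, 21), (15, 21), (20, 21), (25, 21), (30, 21), (35, 21), (40, 21), (45, 21), (50, 21), (55, 21), (60, 21), (65, 21), (70, 21), (75, 42), (80, 49), (85, 49), (90, 49), (95, 49), (100, 49), (105, 49), (110, 41), (115, 41)]
0 [(-120, 1), (-115, 0), (-
[... 269 characters left out ...]
0, 21), (25, 21), (30, 21), (35, 21), (40, 21), (45, 21), (50, 21), (55, 21), (60, 21), (65, 21), (70, 21), (75, 39), (80, 49), (85, 49), (90, 49), (95, 49), (100, 49), (105, 49), (110, 41), (115, 41)]
95 [(-120, 1), (-115, 0), (-110, 0), (-100, 69), (-95, 70), (-90, 71), (-85, 70), (-80, 70), (-75, 54), (-70, 56), (-65, 56), (-60, 57), (-55, 57), (-50, 57), (-45, 57), (-40, 80), (-35, 83), (-30, 82), (-25, 21), (-20, 21), (-15, 21), (-10, 21), (-5, 21), (0, 21), (5, 21), (10, 21), (15, 21), (20, 21), (25, 21), (30, 21), (35, 21), (40, 21), (45, 21), (50, 21), (55, 21), (60, 21), (65, 21), (70, 21), (75, 35), (80, 48), (85, 49), (90, 49), (95, 49), (100, 49), (105, 49), (110, 41), (115, 41)]
```

View pics/w2.png

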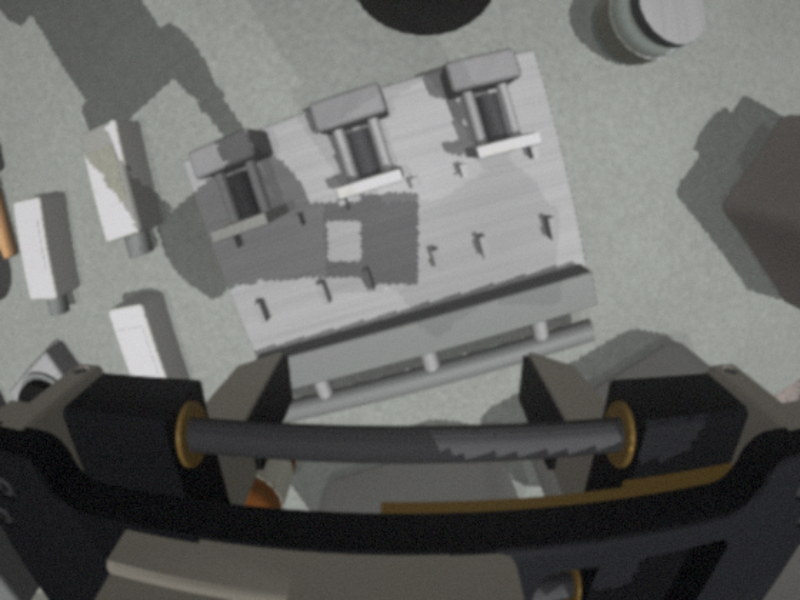

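This view shows all three gate plates closed at (243,226), (368,182) and (508,143), the guide stubs, and the outlet wall running from (260,350) to (590,275). The heights match what was given: base 21 mm, gate tops 82 mm, outlet 49 mm. Next I'll look at the isolator and canister.

```bash
python3 -m inch '[[0.09,-0.0153,-0.0446,0,0],[0.09,-0.0153,-0.0446,0,0],[0.09,-0.0153,-0.0446,0,0],[0.09,-0.0153,-0.0446,0,0],[0.09,-0.0153,-0.0446,0,0],[0.09,-0.0153,-0.0446,0,0],[0.09,-0.0153,-0.0446,0,0],[0.09,-0.0153,-0.0446,0,0],[0.09,-0.0153,-0.0446,0,0],[0.09,-0.0153,-0.0446,0,0]]'
python3 -m inch '[[0.09,-0.0153,-0.0446,0,0],[0.09,-0.0153,-0.0446,0,0],[0.09,0,0,0,-0.8],[0.09,0,0,0,-0.8],[0.09,0,0,0,0],[0.09,0,0,0,0]]'
python3 - <<'E'
from h import *
from rig import robot
c=dict(np.load("pics/w2.npz"));W=wcloud(c);P=W[(c["depth"]>.15)]
g=P[(P[:,2]>.078)&(P[:,2]<.09)&(P[:,0]<.65)&(P[:,1]>0)&(P[:,0]>.45)]
n,l,ce=cv2.kmeans(g[:,:2].astype(np.float32),3,None,(3,50,1e-5),5,cv2.KMEANS_PP_CENTERS)
for i in range(3): print("gate",*rect(g[l[:,0]==i]))
c=robot.capture("wrist");np.savez("pics/w3.npz",**c);cv2.imwrite("pics/w3.png",cv2.resize(c["color"][:,:,::-1],(800,600)))
s=robot.state();print(s["position"],s["tool_rot"],s["t"])
W=wcloud(c);P=W;Z=W[...,2];D=(c["depth"]>.15)
def near(x,y,r,lo,hi): m=D&(np.hypot(W[...,0]-x,W[...,1]-y)<r)&(Z>lo)&(Z<hi);p=W[m];print(len(p),*( (rect(p),np.round(1000*p.mean(0))) if len(p)>5 else ()))
near(.465,-.414,.05,.104,.12);near(.536,-.43,.04,.085,.12);near(.536,-.43,.1,.055,.063)
near(.433,-.269,.05,.09,.1);near(.433,-.269,.06,.04,.055);near(.612,-.248,.07,.05,.058)
E
```

```text
t: 2.9
position: [0.5847, -0.2876, 0.4058]
tool_rot: [3.141, 0.001, 2.746]
wrist_force: [-0.0, -0.9, -0.4]
grip_width: 0.0899
grip_force: 0.0
t: 3.5
position: [0.5795, -0.3801, 0.4054]
tool_rot: [-3.142, 0.0, 2.911]
wrist_force: [-0.8, -0.2, 0.3]
grip_width: 0.0899
grip_force: 0.0
gate [559.6 279. ] [43.7  8.6] 84.2
gate [513.  434.9] [60.3 35.4] 79.4
gate [544.3 137.7] [138.7   8.6] 83.8
[ 0.57965588 -0.3801041   0.40539251] [-3.14152870e+00  3.63095437e-04  2.91145186e+00] 3.55
837 (array([ 463.5, -414.8]), array([18.6, 34.1]), 76.4) [ 464. -414.  112.]
2179 (array([ 534.7, -430. ]), array([42.3, 77. ]), 59.3) [ 531. -430.   92.]
8346 (array([ 539.2, -433. ]), array([119.8, 120.5]), 78.5) [ 538. -426.   60.]
1330 (array([ 433.4, -269.7]), array([39.3, 36.5]), 82.8) [ 433. -271.   96.]
1802 (array([ 437.6, -272.9]), array([79.5, 66.5]), 57.2) [ 442. -280.   51.]
4057 (array([ 614. , -249.7]), array([84.2, 85.5]), 87.3) [ 612. -251.   54.]
```

View pics/w3.png

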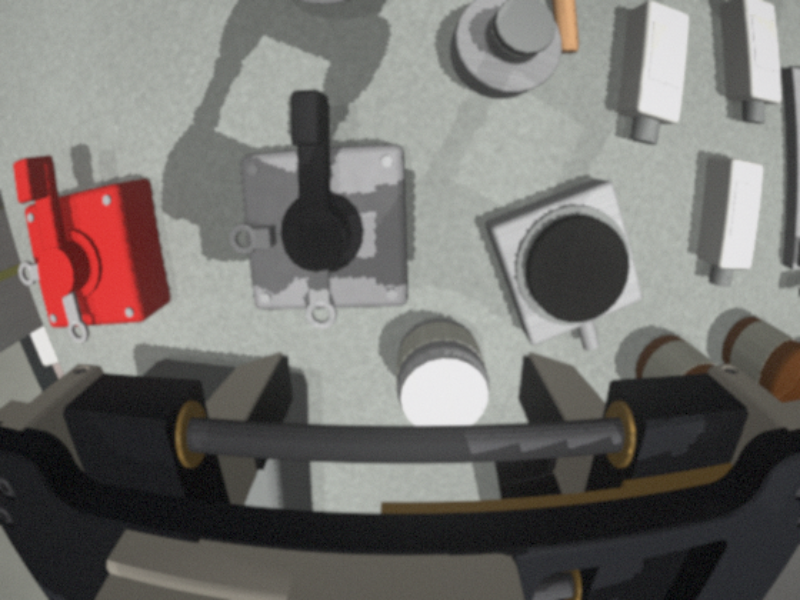

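The view shows the black handle's pivot at (320,230), paddle at (310,118), moving eye at (320,310) and fixed eye at (240,237). The canister neck is at (523,25), the pad at (577,265) and the jar at (443,390). All sizes agree, so I'll grasp the paddle.

```bash
python3 -m inch '[[0.06,0.035,-0.02,0,0],[0.06,0.035,-0.02,0,0],[0.06,0.035,-0.0203,0,0],[0.06,0,0,0.04,0],[0.06,0,0,0.04,0],[0.06,0,0,0.03,0],[0.06,0,0,0.02,0],[0.06,0,0,0.016,0],[0.06,0,0,0,0],[0.06,0,0,0,0]]'
python3 -m inch '[[0.01,0,0,0,0],[0.01,0,0,0,0],[0.01,0,0,0,0],[0.01,0,0,0,0],[0.01,0,0,0,0],[0.01,0,0,0,0],[0.01,0,0,0,0]]'
```

```text
t: 4.55
position: [0.4641, -0.4157, 0.2593]
tool_rot: [-3.141, 0.0, 2.912]
wrist_force: [-0.3, 0.3, -0.2]
grip_width: 0.0601
grip_force: 0.0
t: 5.25
position: [0.4639, -0.4157, 0.2588]
tool_rot: [3.141, -0.0, 2.913]
wrist_force: [-0.1, 1.8, 2.7]
grip_width: 0.0192
grip_force: 30.0
```

```bash
python3 -m inch '[[0.01,-0.00024,0.00612,0,0.75],[0.01,-0.00024,0.00612,0,0.75],[0.01,-0.00024,0.00612,0,0.75],[0.01,-0.00024,0.00612,0,0.75],[0.01,-0.00024,0.00612,0,0.75],[0.01,-0.00024,0.00612,0,0.75],[0.01,-0.00024,0.00612,0,0.75],[0.01,-0.00024,0.00612,0,0.75],[0.01,-0.00024,0.00612,0,0.75],[0.01,-0.00024,0.00612,0,0.75]]'
python3 -m inch '[[0.01,-0.00024,0.00612,0,0.75],[0.01,-0.00024,0.00612,0,0.75],[0.01,-0.00024,0.00612,0,0.75],[0.01,-0.00024,0.00612,0,0.75],[0.01,-0.00024,0.00612,0,0.75],[0.01,-0.00024,0.00612,0,0.75],[0.01,-0.00024,0.00612,0,0.75],[0.01,-0.00024,0.00612,0,0.75],[0.01,-0.00024,0.00612,0,0.75],[0.01,-0.00024,0.00612,0,0.75]]'
python3 -m inch '[[0.01,0,0,0,0],[0.01,0,0,0,0],[0.01,0,0,0,0],[0.01,0,0,0,0]]'
```

```text
t: 6.25
position: [0.4982, -0.3672, 0.2587]
tool_rot: [-3.141, -0.002, 2.124]
wrist_force: [-4.4, 1.2, 4.3]
grip_width: 0.0197
grip_force: 29.9
t: 7.25
position: [0.5569, -0.3577, 0.2588]
tool_rot: [-3.139, -0.001, 1.338]
wrist_force: [-6.0, 1.3, 4.4]
grip_width: 0.0197
grip_force: 30.1
t: 7.65
position: [0.5568, -0.3577, 0.2587]
tool_rot: [-3.139, -0.001, 1.341]
wrist_force: [-5.2, 3.0, 3.6]
grip_width: 0.0197
grip_force: 30.2
```

```bash
python3 -m inch '[[0.05,0,0,0,0],[0.05,0,0,0,0],[0.05,0,0,0,0],[0.05,0,0,0,0],[0.05,0,0,0,0],[0.05,0,0,-0.03,0],[0.05,0,0,-0.04,0],[0.05,0,0,-0.04,0],[0.05,0,0,-0.036,-0.5],[0.05,0,0,0,-1]]'
python3 -m inch '[[0.09,0,0,0,-1],[0.09,0,0,0,-1],[0.09,0,0,0,-1],[0.09,0,0,0,-1],[0.09,0,0,0,-1],[0.09,0,0,0,-1],[0.09,0,0,0,-1],[0.09,0,0,0,-1],[0.09,0,0,0,-1],[0.09,0,0,0,-1]]'
python3 -m inch '[[0.09,-0.015,-0.02,0,-1],[0.09,0,0,0,-1],[0.09,0,0,0,-1],[0.09,0,0,0,-0.5],[0.09,0,0,0,0],[0.09,0,0,0,0],[0.09,0,0,0,0]]'
python3 - <<'E'
from h import *
from rig import robot
c=robot.capture("wrist");np.savez("pics/w4.npz",**c);cv2.imwrite("pics/w4.png",cv2.resize(c["color"][:400,:560,::-1],None,fx=1.42,fy=1.42))
s=robot.state();print(s["position"],s["tool_rot"],s["t"])
W=wcloud(c);Z=W[...,2];D=(c["depth"]>.15)
def near(x,y,r,lo,hi): m=D&(np.hypot(W[...,0]-x,W[...,1]-y)<r)&(Z>lo)&(Z<hi);p=W[m];print(len(p),*( (rect(p),np.round(1000*p.mean(0))) if len(p)>5 else ()))
near(.557,-.358,.05,.104,.12);near(.539,-.433,.1,.055,.063)
near(.433,-.27,.05,.09,.1)
E
```

```text
t: 8.65
position: [0.5579, -0.3579, 0.4115]
tool_rot: [3.132, 0.007, 1.502]
wrist_force: [-0.1, 0.2, 0.0]
grip_width: 0.0501
grip_force: 0.0
t: 9.65
position: [0.5575, -0.3577, 0.4046]
tool_rot: [3.141, -0.0, 2.55]
wrist_force: [0.1, -0.9, 0.7]
grip_width: 0.0899
grip_force: 0.0
t: 10.35
position: [0.5587, -0.3827, 0.4047]
tool_rot: [3.142, 0.0, 2.912]
wrist_force: [0.4, 0.2, -0.4]
grip_width: 0.0899
grip_force: 0.0
[ 0.55874376 -0.38262094  0.40468312] [3.14149135e+00 1.64442210e-05 2.91177612e+00] 10.4
793 (array([ 557.2, -356.8]), array([33.8, 17.4]), 77.4) [ 556. -357.  112.]
8366 (array([ 539.2, -433.2]), array([120. , 120.1]), 78.4) [ 533. -430.   60.]
1403 (array([ 432. , -269.9]), array([39.4, 39. ]), 89.0) [ 432. -271.   96.]
```

View pics/w4.png

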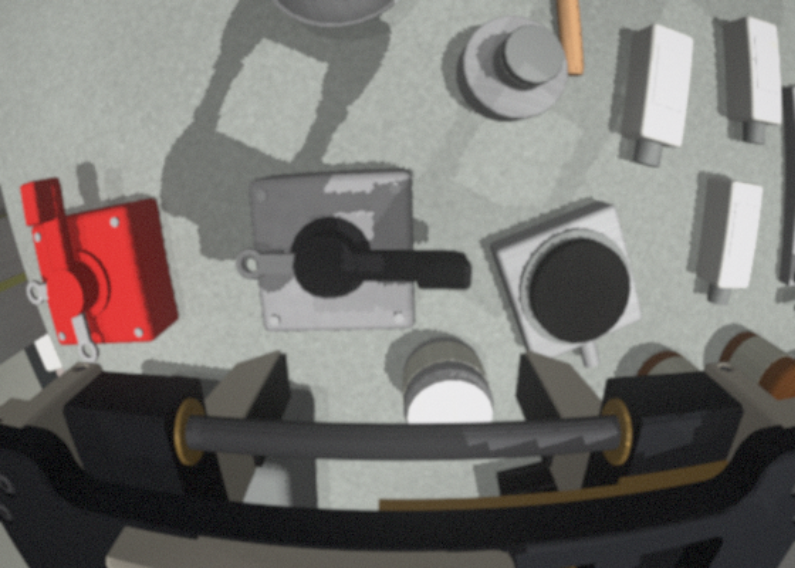

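Run:
```python
from h import *
for f in("w3","w4"):
    c=dict(np.load(f"pics/{f}.npz"));W=wcloud(c);Z=W[...,2];D=W[...,:2]-[.5392,-.4331];r=np.hypot(D[...,0],D[...,1]);a=np.degrees(np.arctan2(D[...,1],D[...,0]))
    for n,lo,hi in(("fixed",-130,-70),("moving+x",-40,20),("arm",140,180),("arm",60,90)):
        m=(c["depth"]>.15)&(Z>.0635)&(Z<.12)&(r>.044)&(r<(.064 if n[0]!="a" else .1))&(a>lo)&(a<hi);
        if m.sum()>20:
            p=np.c_[D[m],Z[m]]*1000;q=p.mean(0);print(f,n,m.sum(),q.round(1),"ang",np.degrees(np.arctan2(q[1],q[0])).round(2),"r",np.hypot(q[0],q[1]).round(1),"z",np.percentile(p[:,2],[5,50,95]).round(1))
```

```text
w3 fixed 269 [-11.4 -52.5  76. ] ang -102.2 r 53.8 z [74.2 76.2 77.7]
w3 moving+x 268 [ 52.4 -12.4  83.2] ang -13.3 r 53.9 z [80.9 83.4 84.5]
w3 arm 1461 [-67.7  18.4 103. ] ang 164.83 r 70.1 z [ 87.8 110.5 113.3]
w4 fixed 316 [-13.1 -52.4  81.9] ang -104.08 r 54.0 z [74.6 83.2 84.4]
w4 arm 1476 [ 14.1  68.8 102.4] ang 78.43 r 70.2 z [ 85.9 109.1 113.4]
```

The moving eye is about 2° (2 mm) past the fixed one. I'll regrip the paddle at the corrected angle to line the holes up.

```bash
python3 -m inch '[[0.05,0.0091,0.0243,0,0],[0.05,0,0,0,1],[0.05,0,0,0,1],[0.05,0,0,0,1],[0.05,0,0,0,1],[0.05,0,0,0,1],[0.05,0,0,0,1],[0.05,0,0,0,1],[0.05,0,0,0,1],[0.05,0,0,0,1]]'
python3 -m inch '[[0.05,0,0,0,1],[0.05,0,0,0,1],[0.05,0,0,0,1],[0.05,0,0,0,1],[0.05,0,0,0,1],[0.05,0,0,0,0.8],[0.05,0,0,0.04,0],[0.05,0,0,0.04,0],[0.05,0,0,0.03,0],[0.05,0,0,0.0,0]]'
python3 -m inch '[[0.05,0,0,0,0],[0.05,0,0,0,0]]'
```

```text
t: 11.4
position: [0.5554, -0.3569, 0.4047]
tool_rot: [3.142, -0.0, 1.965]
wrist_force: [0.9, 0.1, -0.3]
grip_width: 0.0502
grip_force: 0.0
t: 12.4
position: [0.5544, -0.3562, 0.2898]
tool_rot: [-3.133, -0.004, 1.362]
wrist_force: [-0.0, 0.2, -0.6]
grip_width: 0.0504
grip_force: 0.0
t: 12.6
position: [0.5559, -0.3574, 0.2972]
tool_rot: [3.138, 0.002, 1.363]
wrist_force: [0.5, 0.1, 0.5]
grip_width: 0.0501
grip_force: 0.0
```

```bash
python3 -m inch '[[0.05,0,0,0.02,0],[0.05,0,0,0.016,0],[0.05,0,0,0,0],[0.01,0,0,0,0],[0.01,0,0,0,0],[0.01,0,0,0,0],[0.01,0,0,0,0],[0.01,0,0,0,0],[0.01,0,0,0,0]]'
python3 -m inch '[[0.05,0,0,0,0],[0.05,0,0,0,0],[0.05,0,0,0,0],[0.05,0,0,0,0],[0.05,0,0,0,0],[0.05,0,0,-0.03,0],[0.05,0,0,-0.04,0],[0.05,0,0,-0.04,0],[0.05,0,0,-0.035,0],[0.09,0,0,0,-1]]'
python3 -m inch '[[0.09,0,0,0,-1],[0.09,0,0,0,-1],[0.09,0,0,0,-1],[0.09,0,0,0,-1],[0.09,0,0,0,-1],[0.09,0,0,0,-1],[0.09,0,0,0,-1],[0.09,0,0,0,-1],[0.09,0,0,0,-1],[0.09,0,0,0,-1]]'
python3 -m inch '[[0.09,-0.0091,-0.0243,0,-1],[0.09,0,0,0,-1],[0.09,0,0,0,-1],[0.09,0,0,0,-0.8],[0.09,0,0,0,0],[0.09,0,0,0,0],[0.09,0,0,0,0]]'
python3 - <<'E'
from h import *
from rig import robot
c=robot.capture("wrist");np.savez("pics/w5.npz",**c);s=robot.state();print(s["position"],s["tool_rot"],s["t"])
W=wcloud(c);Z=W[...,2];D=W[...,:2]-[.5392,-.4331];r=np.hypot(D[...,0],D[...,1]);a=np.degrees(np.arctan2(D[...,1],D[...,0]));ok=c["depth"]>.15
m=ok&(Z>.0635)&(r>.044)&(r<.064)&(a>-130)&(a<-70);q=(D[m]*1000).mean(0);print(q,np.degrees(np.arctan2(q[1],q[0])))
m=ok&(Z>.104)&(r<.11)&(a>50)&(a<100);q,_,an=rect(D[m]);print(q,an,np.degrees(np.arctan2(q[1],q[0])))
m=ok&(np.hypot(W[...,0]-.433,W[...,1]+.27)<.05)&(Z>.09)&(Z<.1);print(rect(W[m]))
E
```

```text
t: 13.5
position: [0.5555, -0.357, 0.2594]
tool_rot: [3.141, 0.0, 1.362]
wrist_force: [-0.2, 2.0, 4.2]
grip_width: 0.0195
grip_force: 29.9
t: 14.5
position: [0.5557, -0.3572, 0.4103]
tool_rot: [3.132, 0.006, 1.469]
wrist_force: [0.1, 0.6, -0.0]
grip_width: 0.0545
grip_force: 0.0
t: 15.5
position: [0.5554, -0.3569, 0.4036]
tool_rot: [3.141, -0.0, 2.519]
wrist_force: [-0.4, 0.2, -0.0]
grip_width: 0.0901
grip_force: 0.0
t: 16.2
position: [0.5485, -0.3819, 0.4037]
tool_rot: [3.141, -0.0, 2.911]
wrist_force: [0.1, 0.1, -0.2]
grip_width: 0.09
grip_force: 0.0
[ 0.5485241  -0.38190801  0.40367623] [3.14147760e+00 2.97373127e-05 2.91137420e+00] 16.25
[-12.96284448 -52.32421164] -103.91435301319153
[15.4 56.2] 83.8 74.67589183056876
(array([ 431.6, -269.5]), array([39. , 39.4]), 52.1)
```

Run:
```python
from h import *
for f in("w3","w4","w5"):
    c=dict(np.load(f"pics/{f}.npz"));W=wcloud(c);Z=W[...,2];ok=c["depth"]>.15;D=W[...,:2]-[.5392,-.4331];r=np.hypot(D[...,0],D[...,1])
    m=ok&(Z>.107)&(Z<.117)&(r>.055)&(r<.105)&(W[...,1]<-.3);q,s,an=rect(D[m]);print(f,q,s,an,np.degrees(np.arctan2(q[1],q[0])))
    m=ok&(Z>.08)&(Z<.087)&(r>.046)&(r<.066)&(D[...,1]<0);q,s,an=rect(D[m]);g=D[m].mean(0);print("  movingeye",m.sum(),np.degrees(np.arctan2(g[1],g[0])))
    m=ok&(Z>.055)&(Z<.063)&(r<.1);print("  box",rect(W[m]))
```

```text
w3 [-75.7  18.3] [18.6 34.1] 76.4 166.40983736236413
  movingeye 244 -13.45337180089983
  box (array([ 539.2, -433. ]), array([119.8, 120.5]), 78.5)
w4 [18.  76.3] [33.8 17.4] 77.4 76.72600070537105
  movingeye 257 -104.39945186528644
  box (array([ 539.2, -433.2]), array([120. , 120.1]), 78.4)
w5 [17.7 76. ] [34.2 18.6] 75.8 76.88981220261324
  movingeye 251 -103.72459482731745
  box (array([ 538.3, -433. ]), array([120.1, 118.8]), 78.5)
```

The handle swung through 89.5 to 90.3°, and the remaining offset at the hasp is about 1 mm, so it counts as lined up. Now the canister.

```bash
python3 -m inch '[[0.065,0.035,0.0207,0,0],[0.065,0.035,0.0207,0,0],[0.065,0.035,0.0207,0,0],[0.065,0.0345,0.0206,0,0],[0.065,0,0,0.04,0],[0.065,0,0,0.04,0],[0.065,0,0,0.03,0],[0.065,0,0,0.02,0],[0.065,0,0,0,0],[0.065,0,0,0,0]]'
python3 - <<'E'
from h import *
from rig import robot
c=robot.capture("wrist");cv2.imwrite("pics/w6.png",c["color"][:,:,::-1]);np.savez("pics/w6.npz",**c)
E
```

```text
t: 17.25
position: [0.4317, -0.2699, 0.2742]
tool_rot: [-3.142, 0.0, 2.912]
wrist_force: [-0.3, -0.1, 0.4]
grip_width: 0.065
grip_force: 0.0
```

View pics/w6.png

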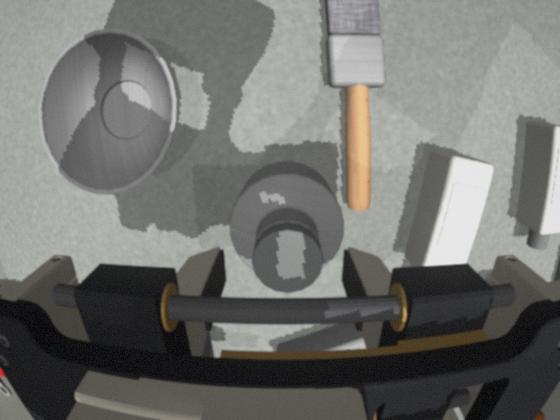

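The canister neck at (287,262) is centred between the fingers. I'll lower, grip and lift.

```bash
python3 -m inch '[[0.065,0,0,0.02,0],[0.065,0,0,0.015,0],[0.065,0,0,0,0],[0.02,0,0,0,0],[0.02,0,0,0,0],[0.02,0,0,0,0],[0.02,0,0,0,0],[0.02,0,0,0,0],[0.02,0,0,0,0],[0.02,0,0,0,0]]'
python3 -m inch '[[0.02,0,0,-0.02,0],[0.02,0,0,-0.03,0],[0.02,0,0,-0.03,0],[0.02,0,0,-0.02,0],[0.02,0,0,0,0],[0.02,0,0,0,0]]'
```

```text
t: 18.3
position: [0.4317, -0.2696, 0.2394]
tool_rot: [-3.141, 0.001, 2.913]
wrist_force: [-0.1, 3.2, 6.1]
grip_width: 0.0398
grip_force: 30.0
t: 18.9
position: [0.4311, -0.2696, 0.3379]
tool_rot: [3.141, -0.001, 2.912]
wrist_force: [1.2, 0.5, -3.1]
grip_width: 0.0398
grip_force: 30.0
```

```bash
python3 -m inch '[[0.02,-0.02,0.007,0,0],[0.02,-0.03,0.01,0,0],[0.02,-0.035,0.0125,0,0],[0.02,-0.035,0.0125,0,0],[0.02,-0.03,0.01,0,0],[0.02,-0.0227,0.0085,0,0],[0.02,0,0,0,0],[0.02,0,0,0.02,0],[0.02,0,0,0.016,0],[0.02,0,0,0,0]]'
python3 -m inch '[[0.02,0,0,0.005,0],[0.02,0,0,0.003,0],[0.02,0,0,0.003,0],[0.02,0,0,0,0],[0.02,0,0,0,0]]'
```

```text
t: 19.9
position: [0.6119, -0.2498, 0.298]
tool_rot: [3.139, -0.009, 2.912]
wrist_force: [-0.8, 1.0, -3.1]
grip_width: 0.0396
grip_force: 30.0
t: 20.4
position: [0.6134, -0.2501, 0.2925]
tool_rot: [-3.141, 0.001, 2.913]
wrist_force: [-0.6, 0.0, 0.5]
grip_width: 0.0395
grip_force: 30.0
```

```bash
python3 -m inch '[[0.02,0,0,0.003,0],[0.02,0,0,0.003,0],[0.02,0,0,0.003,0],[0.02,0,0,0.002,0],[0.02,0,0,0,0],[0.02,0,0,0,0]]'
python3 -m inch '[[0.02,0,0,0.0015,0],[0.02,0,0,0.001,0],[0.02,0,0,0,0]]'
```

```text
t: 21.0
position: [0.6135, -0.2501, 0.2815]
tool_rot: [-3.141, 0.002, 2.913]
wrist_force: [-1.6, 0.4, 7.0]
grip_width: 0.0403
grip_force: 30.0
t: 21.3
position: [0.6135, -0.2501, 0.2803]
tool_rot: [-3.141, 0.002, 2.913]
wrist_force: [-3.8, 2.2, 12.2]
grip_width: 0.0397
grip_force: 30.0
```

```bash
python3 -m inch '[[0.02,0,0,0.001,0],[0.02,0,0,0,0],[0.02,0,0,0,0],[0.02,0,0,0,0],[0.02,0,0,0,0],[0.02,0,0,0,0],[0.02,0,0,0,0],[0.02,0,0,0,0],[0.02,0,0,0,0],[0.02,0,0,0,0]]'
python3 -m inch '[[0.02,0,0,0,0],[0.02,0,0,0,0],[0.02,0,0,0,0],[0.02,0,0,0,0]]'
```

```text
t: 22.3
position: [0.6135, -0.25, 0.2803]
tool_rot: [-3.141, 0.003, 2.913]
wrist_force: [-5.5, 2.8, 17.2]
grip_width: 0.0403
grip_force: 30.0
t: 22.7
position: [0.6135, -0.25, 0.2802]
tool_rot: [-3.141, 0.003, 2.913]
wrist_force: [-3.5, 2.7, 17.2]
grip_width: 0.0396
grip_force: 30.0
```

```bash
python3 - <<'E'
from h import *
for f,R,g in(("top0",ray,(398,290)),("w1",rayw,(398,290))):
    c=dict(np.load(f"pics/{f}.npz"));W=cloud(c) if f[0]=="t" else wcloud(c)
    m=(c["color"].max(-1)<70)&(np.hypot(W[...,0]-.398,W[...,1]-.29)<.09)&(W[...,2]<.02)
    n,l,s,ce=cv2.connectedComponentsWithStats(m.astype(np.uint8));i=1+s[1:,4].argmax();p=W[l==i];print(f,R(c,*ce[i],.004),rect(p))
E
python3 -m inch '[[0.02,0,0,-0.01,0],[0.02,0,0,-0.02,0],[0.02,0,0,-0.03,0],[0.02,0,0,-0.03,0],[0.02,0,0,-0.02,0],[0.02,0,0,-0.01,0],[0.02,0,0,0,0]]'
```

```text
top0 [0.3982201  0.28973887 0.004     ] (array([398.7, 290.6]), array([113.5, 113.4]), 49.4)
w1 [0.39597848 0.28788532 0.004     ] (array([397.5, 289.8]), array([120. , 119.3]), 67.7)
t: 23.4
position: [0.6134, -0.2501, 0.3977]
tool_rot: [-3.141, 0.001, 2.913]
wrist_force: [0.2, 0.0, -2.4]
grip_width: 0.0396
grip_force: 30.0
```

```bash
python3 -m inch '[[0.02,0.0237,0.034,0,0],[0.02,0.0237,0.034,0,0],[0.02,0.0237,0.034,0,0],[0.02,0.0237,0.034,0,0],[0.02,0.0237,0.034,0,0],[0.02,0.0237,0.034,0,0],[0.02,0.0237,0.034,0,0],[0.02,0.0237,0.034,0,0],[0.02,0.0237,0.034,0,0],[0.02,0.0237,0.034,0,0]]'
python3 -m inch '[[0.02,0.0237,0.034,0,0],[0.02,0.0237,0.034,0,0],[0.02,0.0237,0.034,0,0],[0.02,0.0237,0.034,0,0],[0.02,0,0,0,0],[0.02,0,0,0.03,0],[0.02,0,0,0.04,0],[0.02,0,0,0.04,0],[0.02,0,0,0.03,0],[0.02,0,0,0,0]]'
python3 -m inch '[[0.02,0,0,0,0],[0.02,0,0,0,0]]'
```

```text
t: 24.4
position: [0.4585, 0.1362, 0.3955]
tool_rot: [-3.141, -0.003, 2.912]
wrist_force: [0.3, 0.4, -2.6]
grip_width: 0.0399
grip_force: 30.0
t: 25.4
position: [0.3967, 0.2874, 0.2526]
tool_rot: [-3.134, -0.008, 2.912]
wrist_force: [-0.5, 0.0, -3.1]
grip_width: 0.0398
grip_force: 30.0
t: 25.6
position: [0.3989, 0.2889, 0.2586]
tool_rot: [3.14, 0.002, 2.912]
wrist_force: [-0.8, 0.1, -2.9]
grip_width: 0.0401
grip_force: 30.0
```

```bash
python3 -m inch '[[0.02,0,0,0.006,0],[0.02,0,0,0.004,0],[0.02,0,0,0.003,0],[0.02,0,0,0.002,0],[0.02,0,0,0,0],[0.02,0,0,0,0]]'
```

```text
t: 26.2
position: [0.3982, 0.289, 0.2433]
tool_rot: [3.141, 0.001, 2.913]
wrist_force: [-3.0, 0.3, 8.6]
grip_width: 0.0397
grip_force: 30.0
```

```bash
python3 -m inch '[[0.02,0,0,-0.001,0],[0.065,0,0,0,0],[0.065,0,0,0,0],[0.065,0,0,0,0],[0.065,0,0,0,0],[0.065,0,0,0,0],[0.065,0,0,-0.03,0],[0.065,0,0,-0.04,0],[0.065,0,0,-0.045,0],[0.065,0,0,-0.045,0]]'
python3 -m inch '[[0.08,-0.0327,-0.0293,0,0],[0.08,-0.0327,-0.0293,0,0],[0.08,-0.0327,-0.0293,0,0],[0.08,-0.0327,-0.0293,0,0],[0.08,-0.0327,-0.0293,0,0],[0.08,-0.0327,-0.0293,0,0],[0.08,-0.0327,-0.0293,0,0],[0.08,-0.0327,-0.0293,0,0],[0.08,-0.0327,-0.0293,0,0],[0.08,-0.0327,-0.0293,0,0]]'
python3 -m inch '[[0.08,0,0,0,0],[0.08,0,0,0,0],[0.08,0,0,0,0]]'
cat > carts.py <<'E'
from h import *
from rig import robot
import sys
def look(tag):
    c=robot.capture("wrist");np.savez(f"pics/{tag}.npz",**c);cv2.imwrite(f"pics/{tag}.png",c["color"][:,:,::-1]);s=robot.state()
    print("TCP",s["position"].round(4),"yaw",np.degrees(s["tool_rot"][2]).round(2),"t",s["t"])
    W=wcloud(c);Z=W[...,2];d=c["depth"];ok=(d>.15)&(W[...,0]>.35)
    m=ok&(Z>.037)&(Z<.051)&(c["color"].min(-1)>120)
    n,l,st,_=cv2.connectedComponentsWithStats(m.astype(np.uint8))
    for i in range(1,n):
        if st[i,4]<300:continue
        (x,y),(a,b),g=rect(W[l==i]); yaw=g-90 if b<a else g;   # long side direction
        if b>a: yaw=g-90
        else: yaw=g
        if yaw>60:yaw-=180
        print("top",x,y,"size",a,b,"raw",g,"yaw",yaw,"n",st[i,4])
look(sys.argv[1])
E
python3 carts.py w7
```

```text
t: 27.2
position: [0.398, 0.2887, 0.4048]
tool_rot: [-3.141, -0.0, 2.913]
wrist_force: [1.6, 0.1, -0.2]
grip_width: 0.0651
grip_force: 0.0
t: 28.2
position: [0.6509, -0.0724, 0.403]
tool_rot: [3.141, -0.0, 2.912]
wrist_force: [0.6, 0.2, 0.8]
grip_width: 0.0802
grip_force: 0.0
t: 28.5
position: [0.6498, -0.0698, 0.4031]
tool_rot: [3.141, -0.001, 2.913]
wrist_force: [-0.4, -0.3, 0.5]
grip_width: 0.08
grip_force: 0.0
TCP [ 0.6497 -0.0695  0.4034] yaw 166.95 t 28.55
top 466.2 -141.7 size 40.9 86.9 raw 69.0 yaw -21.0 n 2704
top 478.0 -24.1 size 42.7 44.0 raw 78.7 yaw -11.299999999999997 n 1567
top 601.2 -74.6 size 42.0 100.0 raw 75.9 yaw -14.099999999999994 n 3629
top 693.2 167.7 size 285.0 65.3 raw 83.6 yaw -96.4 n 6721
```

View pics/w7.png

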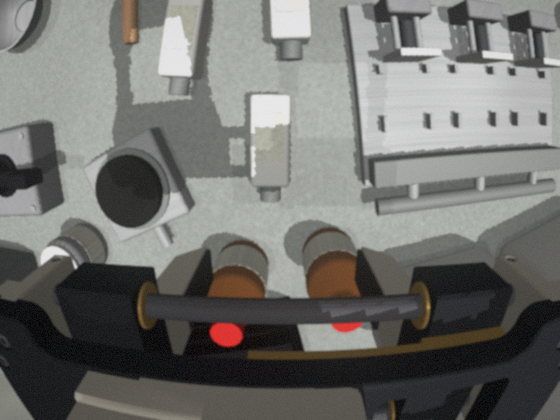

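The view confirms three cartridges. The one at (270,140) is whole, with its block centred at (0.601,-0.075) and yaw -14.1°, so I'll take it first.

```bash
python3 -m inch '[[0.065,0.0231,-0.008,0,0.175],[0.065,0.0231,-0.008,0,0],[0.065,0,0,0.04,0],[0.065,0,0,0.045,0],[0.065,0,0,0.045,0],[0.065,0,0,0.04,0],[0.065,0,0,0.025,0],[0.065,0,0,0.012,0],[0.065,0,0,0.009,0],[0.065,0,0,0,0]]'
python3 -m inch '[[0.065,0,0,0,0],[0.03,0,0,0,0],[0.03,0,0,0,0],[0.03,0,0,0,0],[0.03,0,0,0,0],[0.03,0,0,0,0],[0.03,0,0,0,0]]'
```

```text
t: 29.55
position: [0.6016, -0.0749, 0.1874]
tool_rot: [3.141, 0.0, 2.895]
wrist_force: [0.4, 0.2, 0.6]
grip_width: 0.0648
grip_force: 0.0
t: 30.25
position: [0.6018, -0.0753, 0.1878]
tool_rot: [3.141, 0.001, 2.894]
wrist_force: [-1.0, 1.5, 4.9]
grip_width: 0.0416
grip_force: 30.0
```

```bash
python3 -m inch '[[0.03,0,0,-0.02,0],[0.03,0,0,-0.03,0],[0.03,0,0,-0.035,-0.69],[0.03,0,0,-0.035,-0.68],[0.03,0,0,0,0],[0.03,0.0043,0.025,0,0],[0.03,0.0043,0.035,0,0],[0.03,0.0043,0.038,0,0],[0.03,0.0043,0.035,0,0],[0.03,0.0043,0.0253,0,0]]'
python3 -m inch '[[0.03,0,0,0,0],[0.03,0,0,0,0],[0.03,0,0,0,0]]'
```

```text
t: 31.25
position: [0.596, 0.0863, 0.3056]
tool_rot: [-3.142, -0.003, 3.038]
wrist_force: [0.5, 0.1, -2.3]
grip_width: 0.0418
grip_force: 30.0
t: 31.55
position: [0.5965, 0.0834, 0.3064]
tool_rot: [-3.141, -0.001, 3.037]
wrist_force: [0.6, -0.3, -2.2]
grip_width: 0.0418
grip_force: 30.0
```

```bash
python3 -m inch '[[0.03,0,0.001,0.02,0],[0.03,0,0,0.025,0],[0.03,0,0,0.015,0],[0.03,0,0,0.003,0],[0.03,0,0,0,0],[0.03,0,0,0,0]]'
python3 -m inch '[[0.03,0.004,0,0,0],[0.03,0.004,0,0,0],[0.03,0.004,0,0,0],[0.03,0.004,0,0,0],[0.03,0.004,0,0,0],[0.03,0.003,0,0,0],[0.03,0,0,0,0],[0.03,0,0,0,0]]'
```

```text
t: 32.15
position: [0.5971, 0.0847, 0.2452]
tool_rot: [3.141, 0.002, 3.037]
wrist_force: [-0.1, 1.0, -2.0]
grip_width: 0.0419
grip_force: 30.0
t: 32.95
position: [0.5751, 0.0874, 0.2456]
tool_rot: [3.141, 0.007, 3.038]
wrist_force: [8.4, -2.5, -2.0]
grip_width: 0.0417
grip_force: 30.0
```

```bash
python3 -m inch '[[0.03,0,0,0.01,0],[0.03,0,0,0.01,0],[0.03,0,0,0.008,0],[0.03,0,0,0.004,0],[0.03,0,0,0.002,0],[0.03,0,0,0.002,0],[0.03,0,0,0,0],[0.03,0,0,0,0]]'
```

```text
t: 33.75
position: [0.5755, 0.0877, 0.2101]
tool_rot: [3.14, 0.008, 3.037]
wrist_force: [8.7, -0.2, 0.2]
grip_width: 0.0417
grip_force: 30.0
```

```bash
python3 -m inch '[[0.03,0,0,0.001,0],[0.03,0,0,0.001,0],[0.03,0,0,0,0],[0.03,0,0,0,0]]'
python3 -m inch '[[0.03,-0.002,0,0,0],[0.03,-0.002,0,0,0],[0.03,-0.001,0,0,0],[0.03,-0.001,0,0,0],[0.03,0,0,0,0],[0.03,0,0,0,0]]'
```

```text
t: 34.15
position: [0.5755, 0.0877, 0.2083]
tool_rot: [3.14, 0.008, 3.037]
wrist_force: [8.8, -1.4, 1.7]
grip_width: 0.042
grip_force: 30.0
t: 34.75
position: [0.5811, 0.0872, 0.2081]
tool_rot: [3.14, 0.007, 3.037]
wrist_force: [6.1, -0.7, 2.9]
grip_width: 0.0417
grip_force: 30.0
```

```bash
python3 -m inch '[[0.06,0,0,0,0],[0.06,0,0,0,0],[0.06,0,0,0,0],[0.06,0,0,0,0],[0.06,0,0,-0.02,0],[0.06,0,0,-0.04,0],[0.06,0,0,-0.045,0],[0.06,0,0,-0.045,0],[0.06,0,0,-0.045,0],[0.06,0,0,0,0]]'
python3 -m inch '[[0.065,-0.003,-0.034,0,0],[0.065,-0.003,-0.034,0,0],[0.065,-0.004,-0.034,0,0],[0.065,-0.004,-0.034,0,0],[0.065,0,0,0,0],[0.065,0,0,0,0],[0.065,0,0,0,0]]'
python3 carts.py w8
```

```text
t: 35.75
position: [0.5803, 0.0872, 0.4082]
tool_rot: [3.14, 0.012, 3.038]
wrist_force: [0.1, -0.5, 0.1]
grip_width: 0.0599
grip_force: 0.0
t: 36.45
position: [0.5795, -0.0489, 0.4007]
tool_rot: [3.141, -0.001, 3.038]
wrist_force: [-0.2, -0.3, -0.8]
grip_width: 0.0653
grip_force: 0.0
TCP [ 0.5795 -0.0486  0.4009] yaw 174.12 t 36.5
top 450.4 -18.9 size 42.5 100.5 raw 79.4 yaw -10.599999999999994 n 3774
top 459.0 -139.4 size 41.5 99.1 raw 69.3 yaw -20.700000000000003 n 3262
top 605.6 -238.5 size 101.4 73.4 raw 34.7 yaw 34.7 n 604
top 680.6 171.6 size 288.8 51.1 raw 86.1 yaw -93.9 n 3815
```

View pics/w8.png

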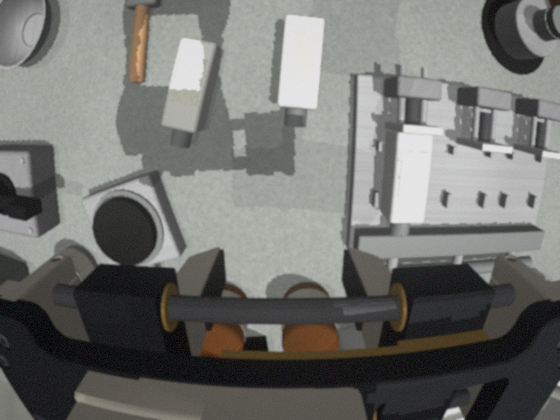

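The first cartridge is seated in bay1 at (407,175), between gate and outlet block. The canister stands on the mat at the top right. The other two are measured whole at (300,62) and (190,85).

```bash
python3 -m inch '[[0.065,0.035,0.0045,0,0],[0.065,0.04,0.005,0,0],[0.065,0.0365,0.0045,0,0],[0.065,0.02,0.0023,0,0],[0.065,0,0,0.04,0.78],[0.065,0,0,0.045,0],[0.065,0,0,0.045,0],[0.065,0,0,0.04,0],[0.065,0,0,0.025,0],[0.065,0,0,0.01,0]]'
python3 -m inch '[[0.065,0,0,0.008,0],[0.065,0,0,0,0],[0.065,0,0,0,0],[0.03,0,0,0,0],[0.03,0,0,0,0],[0.03,0,0,0,0],[0.03,0,0,0,0],[0.03,0,0,0,0],[0.03,0,0,0,0]]'
```

```text
t: 37.5
position: [0.4497, -0.0187, 0.1941]
tool_rot: [3.141, -0.004, 2.958]
wrist_force: [0.1, 0.5, 0.2]
grip_width: 0.065
grip_force: 0.0
t: 38.4
position: [0.4507, -0.0198, 0.1887]
tool_rot: [3.141, 0.001, 2.956]
wrist_force: [0.7, 0.8, 6.1]
grip_width: 0.0416
grip_force: 30.0
```

```bash
python3 -m inch '[[0.03,0,0,-0.02,0],[0.03,0,0,-0.03,0],[0.03,0,0,-0.035,-0.4],[0.03,0,0,-0.04,-0.37],[0.03,0,0,0,0],[0.03,-0.015,0.022,0,0],[0.03,-0.02,0.032,0,0],[0.03,-0.02,0.034,0,0],[0.03,-0.02,0.034,0,0],[0.03,-0.02,0.034,0,0]]'
python3 -m inch '[[0.03,-0.02,0.032,0,0],[0.03,-0.0197,0.0258,0,0],[0.03,0,0,0,0],[0.03,0,0,0,0],[0.03,0,0,0.02,0],[0.03,0,0,0.025,0],[0.03,0,0,0.018,0],[0.03,0,0,0.004,0],[0.03,0,0,0,0],[0.03,0,0,0,0]]'
```

```text
t: 39.4
position: [0.5618, 0.1266, 0.3117]
tool_rot: [-3.141, -0.002, 3.036]
wrist_force: [-0.0, -0.6, -1.1]
grip_width: 0.0416
grip_force: 30.0
t: 40.4
position: [0.607, 0.1783, 0.2473]
tool_rot: [3.141, 0.001, 3.036]
wrist_force: [0.9, -0.2, -1.6]
grip_width: 0.0418
grip_force: 30.0
```

```bash
python3 -m inch '[[0.03,0.004,0,0,0],[0.03,0.004,0,0,0],[0.03,0.004,0,0,0],[0.03,0.004,0,0,0],[0.03,0.004,0,0,0],[0.03,0.003,0,0,0],[0.03,0,0,0,0],[0.03,0,0,0,0]]'
python3 -m inch '[[0.03,0,0,0.01,0],[0.03,0,0,0.01,0],[0.03,0,0,0.009,0],[0.03,0,0,0.004,0],[0.03,0,0,0.002,0],[0.03,0,0,0.002,0],[0.03,0,0,0.001,0],[0.03,0,0,0,0],[0.03,0,0,0,0]]'
```

```text
t: 41.2
position: [0.5852, 0.1809, 0.2477]
tool_rot: [3.141, 0.007, 3.037]
wrist_force: [8.7, -2.7, 0.1]
grip_width: 0.0414
grip_force: 30.0
t: 42.1
position: [0.5855, 0.1812, 0.2101]
tool_rot: [3.14, 0.007, 3.036]
wrist_force: [7.6, 0.4, 1.9]
grip_width: 0.0418
grip_force: 30.0
```

```bash
python3 -m inch '[[0.03,0,0,0.001,0],[0.03,0,0,0,0],[0.03,-0.002,0,0,0],[0.03,-0.002,0,0,0],[0.03,-0.001,0,0,0],[0.03,-0.001,0,0,0],[0.03,0,0,0,0],[0.03,0,0,0,0]]'
python3 -m inch '[[0.06,0,0,0,0],[0.06,0,0,0,0],[0.06,0,0,0,0],[0.06,0,0,0,0],[0.06,0,0,-0.02,0],[0.06,0,0,-0.04,0],[0.06,0,0,-0.045,0],[0.06,0,0,-0.045,0],[0.06,0,0,-0.04,0],[0.06,0,0,0,0]]'
python3 -m inch '[[0.065,0,-0.04,0,0],[0.065,0,-0.045,0,0],[0.065,0,-0.045,0,0],[0.065,0,-0.045,0,0],[0.065,0,-0.04,0,0],[0.065,0,-0.035,0,0],[0.065,0,0,0,0],[0.065,0,0,0,0]]'
python3 carts.py w9
```

```text
t: 42.9
position: [0.5909, 0.1807, 0.2088]
tool_rot: [3.14, 0.005, 3.036]
wrist_force: [6.3, 0.5, 3.7]
grip_width: 0.0419
grip_force: 30.0
t: 43.9
position: [0.5904, 0.1807, 0.4039]
tool_rot: [3.138, 0.011, 3.037]
wrist_force: [0.3, 0.7, 0.1]
grip_width: 0.06
grip_force: 0.0
t: 44.7
position: [0.5635, -0.0687, 0.3965]
tool_rot: [3.141, -0.001, 3.035]
wrist_force: [0.8, 0.2, 0.7]
grip_width: 0.065
grip_force: 0.0
TCP [ 0.5636 -0.0678  0.3966] yaw 173.97 t 44.75
top 458.8 -139.2 size 42.6 99.3 raw 68.7 yaw -21.299999999999997 n 3555
top 598.5 -238.3 size 99.9 60.8 raw 55.8 yaw 55.8 n 549
top 680.1 171.1 size 288.6 39.0 raw 83.5 yaw -96.5 n 3003
```

Run:
```python
from h import *
c=dict(np.load("pics/w8.npz"));W=wcloud(c);h=cv2.cvtColor(c["color"],cv2.COLOR_RGB2HSV)
m=(h[...,1]>90)&(h[...,0]<25)&(c["depth"]>.15)&(W[...,2]<.05)&(W[...,0]<.55);p=W[m]
a=np.radians(-21);e=np.array([np.cos(a),np.sin(a)]);n=np.array([-e[1],e[0]]);D=p[:,:2]-[.4589,-.1393]
q=np.c_[D@e,D@n]*1000;print(len(p),q.min(0),q.max(0),np.percentile(p[:,2],[5,50,95]))
k=abs(q[:,0])<16;print(k.sum(),q[k][:,1].max() if k.any() else None);k=q[:,0]<25;print(rect(p),[ (x,q[(q[:,0]>x)&(q[:,0]<x+10)][:,1].max().round(1)) for x in range(-60,30,10) if ((q[:,0]>x)&(q[:,0]<x+10)).any()])
```

```text
1047 [-298.92651121  -97.54168599] [  8.43709012 439.13803953] [0.01241938 0.01851225 0.02085305]
267 -66.023920542097
(array([347.8,  73.4]), array([ 91.3, 599.3]), 9.6) [(-60, np.float64(-76.4)), (-50, np.float64(-74.0)), (-40, np.float64(-72.4)), (-30, np.float64(-70.8)), (-20, np.float64(-68.2)), (-10, np.float64(-66.2)), (0, np.float64(-66.0))]
```

```bash
python3 -m inch '[[0.06,0.032,-0.0274,0,0],[0.06,0.032,-0.0274,0,0],[0.06,0.0326,-0.0273,0,0],[0.06,0,0,0,0.85],[0.06,0,0,0,0.85],[0.06,0,0,0.04,0.8],[0.06,0,0,0.045,0],[0.06,0,0,0.045,0],[0.06,0,0,0.03,0],[0.06,0,0,0,0]]'
python3 -m inch '[[0.06,0,0,0.03,0],[0.06,0,0,0.013,0],[0.06,0,0,0.006,0],[0.06,0,0,0,0],[0.03,0,0,0,0],[0.03,0,0,0,0],[0.03,0,0,0,0],[0.03,0,0,0,0],[0.03,0,0,0,0],[0.03,0,0,0,0]]'
```

```text
t: 45.75
position: [0.4581, -0.1378, 0.2337]
tool_rot: [3.141, -0.008, 2.777]
wrist_force: [0.1, -0.7, 0.7]
grip_width: 0.0601
grip_force: 0.0
t: 46.75
position: [0.4595, -0.1397, 0.1891]
tool_rot: [3.141, 0.002, 2.775]
wrist_force: [-0.4, 2.5, 6.8]
grip_width: 0.0418
grip_force: 30.0
```

```bash
python3 -m inch '[[0.03,0,0,-0.02,0],[0.03,0,0,-0.03,0],[0.03,0,0,-0.035,-0.85],[0.03,0,0,-0.04,-0.85],[0.03,0,0,0,-0.8],[0.03,-0.0095,0.02,0,0],[0.03,-0.0095,0.03,0,0],[0.03,-0.0095,0.038,0,0],[0.03,-0.0095,0.04,0,0],[0.03,-0.0095,0.042,0,0]]'
python3 -m inch '[[0.03,-0.0095,0.042,0,0],[0.03,-0.0095,0.042,0,0],[0.03,-0.0095,0.042,0,0],[0.03,-0.0095,0.04,0,0],[0.03,-0.0095,0.038,0,0],[0.03,-0.0095,0.03,0,0],[0.03,-0.0093,0.0228,0,0],[0.03,0,0,0,0],[0.03,0,0,0,0],[0.03,0,0,0,0]]'
python3 -m inch '[[0.03,0,0,0.02,0],[0.03,0,0,0.025,0],[0.03,0,0,0.018,0],[0.03,0,0,0.004,0],[0.03,0,0,0,0],[0.03,0,0,0,0]]'
```

```text
t: 47.75
position: [0.5243, 0.0256, 0.3132]
tool_rot: [-3.141, -0.0, 3.036]
wrist_force: [1.9, 0.2, -2.0]
grip_width: 0.0418
grip_force: 30.0
t: 48.75
position: [0.6167, 0.272, 0.3129]
tool_rot: [-3.141, -0.001, 3.036]
wrist_force: [-0.1, -0.0, -1.5]
grip_width: 0.0418
grip_force: 30.0
t: 49.35
position: [0.6173, 0.2725, 0.2476]
tool_rot: [3.141, 0.002, 3.036]
wrist_force: [0.2, 0.4, -2.0]
grip_width: 0.0416
grip_force: 30.0
```

```bash
python3 -m inch '[[0.03,0.004,0,0,0],[0.03,0.004,0,0,0],[0.03,0.004,0,0,0],[0.03,0.004,0,0,0],[0.03,0.004,0,0,0],[0.03,0.003,0,0,0],[0.03,0,0,0,0],[0.03,0,0,0,0]]'
python3 -m inch '[[0.03,0,0,0.01,0],[0.03,0,0,0.01,0],[0.03,0,0,0.009,0],[0.03,0,0,0.004,0],[0.03,0,0,0.002,0],[0.03,0,0,0.002,0],[0.03,0,0,0.001,0],[0.03,0,0,0.001,0],[0.03,0,0,0,0],[0.03,0,0,0,0]]'
```

```text
t: 50.15
position: [0.5953, 0.275, 0.2479]
tool_rot: [3.14, 0.006, 3.036]
wrist_force: [9.0, -2.4, 0.1]
grip_width: 0.0417
grip_force: 30.0
t: 51.15
position: [0.5956, 0.2754, 0.2094]
tool_rot: [3.139, 0.007, 3.036]
wrist_force: [8.1, 0.0, 1.3]
grip_width: 0.042
grip_force: 30.0
```

Same readings as the other bays, so I'll ease it forward, release, back off and look at everything.

```bash
python3 -m inch '[[0.03,-0.002,0,0,0],[0.03,-0.002,0,0,0],[0.03,-0.001,0,0,0],[0.03,-0.001,0,0,0],[0.03,0,0,0,0],[0.03,0,0,0,0]]'
python3 -m inch '[[0.06,0,0,0,0],[0.06,0,0,0,0],[0.06,0,0,0,0],[0.06,0,0,0,0],[0.06,0,0,-0.02,0],[0.06,0,0,-0.04,0],[0.06,0,0,-0.045,0],[0.06,0,0,-0.045,0],[0.06,0,0,-0.04,0],[0.06,0,0,0,0]]'
python3 -m inch '[[0.065,-0.01,-0.03,0,0],[0.065,-0.01,-0.03,0,0],[0.065,-0.01,-0.03,0,0],[0.065,-0.01,-0.03,0,0],[0.065,-0.01,0,0,0],[0.065,0,0,0,0],[0.065,0,0,0,0]]'
python3 carts.py w10
python3 - <<'E'
from h import *
c=dict(np.load("pics/w10.npz"));W=wcloud(c);P=W[c["depth"]>.15]
a=np.radians(-6);e=np.array([np.cos(a),np.sin(a)]);n=np.array([-e[1],e[0]])
for i,b in enumerate([(.5811,.0861),(.5911,.1805),(.6014,.2746)]):
    D=P[:,:2]-b;q=np.c_[D@e,D@n,P[:,2]]*1000
    g=q[(q[:,2]>78)&(q[:,2]<90)&(abs(q[:,1])<30)&(q[:,0]<0)];k=q[(q[:,2]>55)&(q[:,2]<72)&(abs(q[:,1])<30)&(abs(q[:,0])<60)&(q[:,0]>-48)]
    print("bay",i+1,"gate face",np.percentile(g[:,0],99).round(1) if len(g) else None,"cart top x",np.percentile(k[:,0],[1,99]).round(1),"y",np.percentile(k[:,1],[1,99]).round(1),"z",np.percentile(k[:,2],[5,95]).round(1))
D=P-[.398,.2895,0];k=P[(np.hypot(D[:,0],D[:,1])<.07)&(P[:,2]>.09)&(P[:,2]<.115)];print("canister",rect(k) if len(k) else None,np.median(k[:,2]) if len(k) else None)
E
```

```text
t: 51.75
position: [0.6013, 0.2748, 0.2093]
tool_rot: [3.139, 0.006, 3.036]
wrist_force: [7.6, -0.4, 3.5]
grip_width: 0.0417
grip_force: 30.0
t: 52.75
position: [0.6003, 0.2749, 0.4045]
tool_rot: [3.137, 0.011, 3.037]
wrist_force: [0.4, 0.7, 0.6]
grip_width: 0.0601
grip_force: 0.0
t: 53.45
position: [0.637, 0.1503, 0.3964]
tool_rot: [3.142, -0.002, 3.037]
wrist_force: [0.4, 0.7, 0.6]
grip_width: 0.0649
grip_force: 0.0
TCP [0.6368 0.1507 0.3966] yaw 174.03 t 53.5
top 693.1 169.7 size 289.6 63.7 raw 83.9 yaw -96.1 n 8196
bay 1 gate face -49.9 cart top x [-47.   48.5] y [-20.1  20.8] z [62.1 66.2]
bay 2 gate face -50.0 cart top x [-47.   48.3] y [-21.3  19.2] z [62.8 66. ]
bay 3 gate face -49.9 cart top x [-47.   48.9] y [-22.1  18.4] z [60.8 66. ]
canister None None
```

View pics/w10.png

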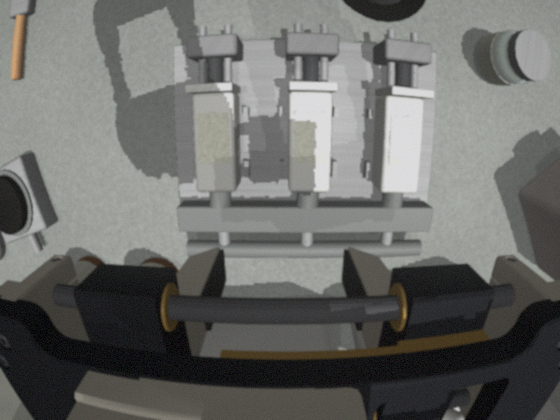

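All three cartridges lie flat (tops about 64 mm) between closed gates (12 mm) and the outlet block. One last look at the canister, handle and other objects before I hand in.

Run:
```python
from h import *
from rig import robot
for n in("side","top"):
    c=robot.capture(n);W=cloud(c);cv2.imwrite(f"pics/{n}f.png",cv2.resize(c["color"][:,:,::-1],(800,600)))
    for nm,x,y,r,lo,hi in(("can neck",.398,.2895,.06,.09,.12),("paddle",.556,-.357,.04,.104,.12)):
        p=W[(c["depth"]>0)&(np.hypot(W[...,0]-x,W[...,1]-y)<r)&(W[...,2]>lo)&(W[...,2]<hi)];print(n,nm,len(p),(rect(p),np.median(p[:,2])) if len(p)>5 else None)
```

```text
side can neck 85 ((array([396.3, 286. ]), array([42.7, 37.4]), 82.0), np.float64(0.10080829127341301))
side paddle 96 ((array([ 554.1, -357.6]), array([35.4, 17.2]), 72.6), np.float64(0.11251229804630002))
top can neck 79 ((array([399. , 292.1]), array([36. , 31.3]), 2.6), np.float64(0.09849122952982316))
top paddle 48 ((array([ 558.3, -356.9]), array([33.2, 18.7]), 80.4), np.float64(0.11111433470054194))
```

View pics/sidef.png

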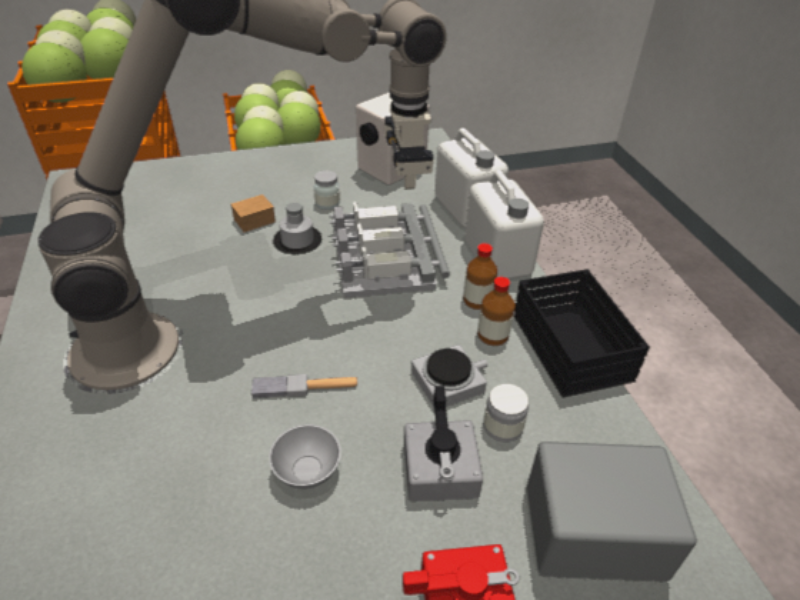

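The canister stands upright on the mat at (296,230), the handle is off with its eyes stacked at (446,470), the bays are loaded and everything else is undisturbed. I'm handing the job in.

```bash
python3 -c "
from rig import robot
print(robot.close_job())"
```

```text
the job is handed in; nothing more can be done
None
```

The job is handed in: handle at off (hasp holes within about 1 mm), valve vented, canister upright on the mat, and all three cartridges held in their bays.

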